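# Pin the bracket, then hold the hidden bolt head behind it

## Task

Take the steel locating pin out of its wooden block and put it fully home, collar down on the steel, in the hole of the bracket's foot on the drilling stand, and let go of it. Then reach down into the narrow gap behind the upright bracket, grip the hidden hexagonal bolt head between the fingers and stop it from turning, while the driver on the other side goes on turning the nut. Finish while still holding the bolt head still, and leave the paint jar, the foam foot and the cork block where they stand.

Things in the scene. Friction and masses are not known exactly. Their poses are not given: they have to be found in the camera images.
- stand: Fixed drilling stand. Origin at table level under the middle of the gap; x points across the gap from fence to bracket and motor, y along the gap, z up. Aluminium base plate 12 mm thick, x -105 to 145, y -165 to 75 mm. On it stand fence, bracket plate, motor and the bracket's foot: a steel block 60 x 60 mm centred at x 30, y -125, top 42 mm above the table.
- gap_mid (a point): Middle of the gap behind the bracket, 85 mm above the table, axes as the stand's. The gap is 48 mm wide, open at top and ends, between two parallel walls 110 mm long (y): aluminium fence (x -42 to -24, top 85 mm above the table), the wall nearer the robot, and steel bracket plate (x 24 to 32, top 90 mm).
- motor_top (a point): Top of the grey driver motor, 88 mm above the table: a fixed level cylinder 52 mm in diameter, 90 mm long, along the stand's x on the far side of the bracket. It turns nut and bolt together, slowly, about 0.4 rad/s with a torque of about 0.06 N m; held firmly between two fingers the bolt stands still and the drive slips on without harm.
- foot_hole (a point): Centre of the mouth of the upright round hole in the top of the bracket's foot: 14 mm in diameter with a 2 mm chamfer, 30 mm deep; its mouth is 42 mm above the table, at x 30, y -125 mm in the stand's frame. Its axes are the stand's.
- bolt_head: Dark steel hexagon bolt head in the gap: 22 mm across flats, 25 across corners, 18 long. Origin at its centre, 62 mm above the table, 1 mm to the fence's side of the gap's middle; 14 mm clear to the fence, 16 mm to the bracket (a 16 mm bush there). x is the bolt's axis, level, across the gap; y, z turn with the bolt. Can be gripped from above, fingers closing along the gap, at any angle.
- pin: Loose steel locating pin, standing upright in the wooden block at the start. Origin at the tip of its shank, z up its axis. Shank 10 mm in diameter, 27 mm long with a chamfered tip; above it a round knurled grip 22 mm in diameter and 36 mm high (27 to 63 mm above the origin), whose flat underside is the collar. About 0.08 kg.
- pin_collar (a point): Centre of the underside of the pin's grip (the collar), 27 mm above the pin's tip on its axis; it lies at the height of the hole's mouth when the pin is fully home.
- rack: Fixed wooden block 70 x 70 x 34 mm with an upright 14 mm hole in the middle of its top, where the pin stands, collar on the wood (collar 34 mm, grip's top 70 mm above the table). Origin under its centre.
- paint_jar: Bystander: blue jar with white lid, 60 mm in diameter, 75 mm high, loose. Origin under its centre. It may stand on the left with the pin's block on the right, or the other way round.
- foam_foot: Bystander: carved foam foot, 75 x 200 mm, 135 mm high, loose. Origin under its centre.
- sanding_block: Bystander: cork sanding block, 60 x 100 x 30 mm, loose. Origin under its centre.

How it is judged:
By the outcome, as a careful person would: the job done as asked, in the order asked, and still so for the second after the job is handed in, while the arm keeps its last pose, push and grip.
It also fails if it takes over 48 s, if anything falls off the work surface, if the arm or the gripper's body presses on something with over 40 N, if the wrist force passes 120 N, or if a joint passes its speed limit or range.

## Robot

A 6-joint arm with a two-finger parallel gripper is mounted at the origin on the work surface. World frame = base frame: x ahead of the robot, y to its left, z up, the work surface at z = 0. Lengths are in mm, angles in rad, forces in N, time in s.
With the tool pointing down it reaches from about 275 to 850 mm from the base axis. Payload 19 kg.
Tool frame: the origin (TCP) lies at the very end of the fingers, on their centre line; the grasp point (between the pads) lies 19 mm behind it; z points along the fingers, x is the direction in which the jaws open and shut, and the axes are right-handed (so a half turn about z gives the same grasp; the last joint's range is limited). The gripper opens to 85 mm and grips with 20 to 120 N. Pads are 22 mm wide; open, the fingers measure 114 mm over their backs; the gripper's body (76 mm by 85 mm) begins 54 mm behind the grasp point. The pads swing forward as they close: fully open they stand 13 mm farther back than shut.
Start: joints at [-1.476, 0.15, 1.437, -0, 1.554, -0.134], TCP at [130.391, -559.99, 231.267] pointing down, gripper open.
Joint ranges: [-2.8, 2.8], [-0.68, 2.1], [0.12, 2.68], [-1.39, 4.53], [0.16, 2.79], [-2.81, 2.81]. Speed limits (rad/s): [1.89, 1.89, 2.22, 3.01, 3.01, 3.01].

## Interface

Orientations are given as a unit quaternion [x, y, z, w].
In Python, from station import r, vision, ticket, nets gives the robot as it stands.
- The arm moves only by the tool move_arm, never from a script. Its argument "plan" is a list of rows, each a list of 5 numbers: the gripper command: -1 is shut, 1 is fully open, values between are in proportion, then the shift along the world's x, y, z in m, then the turn about the world's z in degrees. In form: [[grip, x, y, z, roll], ...]. A call has 1 to 12 rows; each row is the pose to reach, as a shift and turn from the pose commanded when the call began; what a row does not reach only later rows make up. A row lasts 1/8 s, in which the tool goes at most 62.5 mm and 10.7 degrees, less where a joint would pass 70% of its speed; a pose out of reach is approached as far as the arm can. A call with a gripper value outside its range is refused whole. The fingers move at their own pace and stop on an object; the grip force is fixed at half the most. Time passes only in rows, so rows that repeat a pose let the fingers close. It gives the time, the measured TCP pose, the force and the opening at its end, in the units of the state.
- r.read_state(): the state, without advancing time (a new reading comes with each control period).
- vision.grab_frame(name): name is "scene" or "side" or "wrist"; returns the picture (480x640x3 uint8, blue, green, red); there is no depth.
- vision.get_calibration(name): a dict with "mtx" (3x3 intrinsics, pixels), "R" (3x3) and "t" (3): a world point X has camera coordinates R X + t. Camera axes: x right, y down, z forward; pixel columns grow to the right and rows downward; lengths in mm; the calibration is good to about 2 mm. A picture is of the moment at which its call begins: read the wrist's pose just before it. get_calibration takes no time and is no camera call; for the wrist camera it gives the pose at the moment of the call.
- ticket.sign_off(): hands the job in, once; it reports no verdict.
Trained networks look in the newest picture that a camera, given by its name, has taken for a name from the list of things; names that differ only in an ending like _2 or _b are one class to them, and where a whole thing is asked for, a point or a joint stands for the part that bears it (a point fixed in the world has none). Each returns a list of dicts, best first, with "confidence" (0 to 1); they miss things now and then, are a little off and sometimes report something else, mostly with a low value. They report only what shows in the picture. A call takes as long as a camera call.
- nets.search_frame(camera, thing): "point" ([x, y, z] in mm, in world coordinates, good to about 4 mm: the middle of the surface that is visible of it).
- nets.trace(camera, thing): "pixels" (480x640 bool, what is visible of it).
The state is a dict: "clock": time; "joint_pos": joint angles; "joint_velocities": joint speeds; "tau": joint torques, N m; "ee_pos": TCP position; "tool_rot": TCP orientation; "force": force on the tool from outside, world axes, zero at the start; "moment": the same for the moment, N m; "opening": finger opening in mm.
Only numpy, scipy, OpenCV 4.12 (cv2) and the standard library are available. Lean on these libraries where they do the work, as an engineer would, in place of code of your own. Each camera call takes 0.05 s, during which the arm holds its last target.

## Working session

There is one attempt and no reset: what is moved stays moved. The work goes in short steps, Python scripts to look and compute and a tool call to move; the robot and the scene stay as the last step left them, time stands still between calls to the robot, and variables do not carry over. Pictures are saved under pics/ and viewed, and the job is handed in when it is done.

Besides the shell and the picture viewer there is one more tool, called after "Request:" as name(argument=value, ...) on one line, values as JSON. move_arm: Moves the arm, as the interface text tells. Its arguments: {"type":"object","properties":{"plan":{"type":"array","items":{"type":"array","items":{"type":"number"}}}},"required":["plan"]}

```bash
ls; mkdir -p pics; python3 - <<'E'
from station import r, vision, ticket, nets
import cv2
print(r.read_state())
for n in ["scene","side","wrist"]:
    f=vision.grab_frame(n); cv2.imwrite(f"pics/a_{n}.png",f)
    c=vision.get_calibration(n); print(n,c)
    for t in ["stand","pin","rack","bolt_head","paint_jar","foam_foot","sanding_block","motor_top","foot_hole"]:
        try: print(t,[(d["point"],d["confidence"]) for d in nets.search_frame(n,t)][:2])
        except Exception as e: print(t,e)
    print(r.read_state()["clock"])
E
```

```text
pics
{'clock': 0.0, 'joint_pos': array([-1.47598329e+00,  1.50998629e-01,  1.43799793e+00,  2.68566633e-05,
        1.55378572e+00, -1.34008764e-01]), 'joint_velocities': array([-0.00102719, -0.0009436 ,  0.00043326, -0.00099283,  0.00033784,
       -0.00050676]), 'tau': array([ 4.69392962e-04, -7.13053679e+01, -5.70877969e+01, -6.08705636e-05,
        8.95862264e-03,  5.84384168e-06]), 'ee_pos': array([ 130.38987947, -559.78665953,  230.68473811]), 'tool_rot': array([ 7.83207921e-01, -6.21759599e-01, -4.02594333e-04, -4.38062759e-04]), 'force': array([ 0.0010354 ,  0.47338052, -0.97709581]), 'moment': array([-0.03846766, -0.02230217, -0.02146118]), 'opening': 85.24368281116294}
scene {'mtx': array([[482.96747228,   0.        , 326.57570131],
       [  0.        , 482.96747228, 239.94239872],
       [  0.        ,   0.        ,   1.        ]]), 'R': array([[-0.66721842,  0.74485822,  0.00241099],
       [ 0.60860035,  0.54702377, -0.57477875],
       [-0.42944755, -0.38203564, -0.8183053 ]]), 't': array([ 348.29486056, -292.05409652, 1408.53925546])}
stand [([550.2, 52.0, 11.0], 0.93
[... 1003 characters left out ...]
42.4, 70.3], 0.76), ([445.3, -347.5, 65.2], 0.37)]
sanding_block [([638.9, -391.7, 30.1], 0.75)]
motor_top [([639.0, -390.6, 31.1], 0.61), ([658.6, 342.7, 70.8], 0.37)]
foot_hole [([538.4, 8.7, 10.4], 0.71)]
1.0
wrist {'mtx': array([[354.17275743,   0.        , 317.9904212 ],
       [  0.        , 354.17275743, 242.44537974],
       [  0.        ,   0.        ,   1.        ]]), 'R': array([[ 0.22510459, -0.97433362, -0.00138767],
       [-0.92318455, -0.21374235,  0.31944404],
       [-0.31154167, -0.07062724, -0.94760412]]), 't': array([-574.46649988,  -42.13160219,  381.44334921])}
stand []
pin []
rack []
bolt_head []
paint_jar []
foam_foot []
sanding_block []
motor_top []
foot_hole []
1.5
```

View pics/a_scene.png

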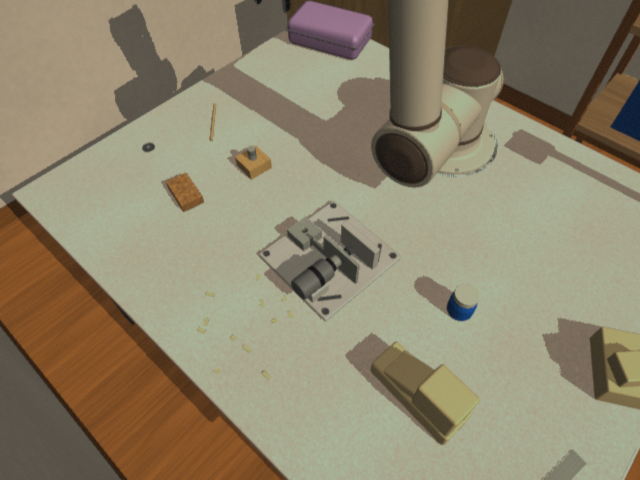

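View pics/a_side.png

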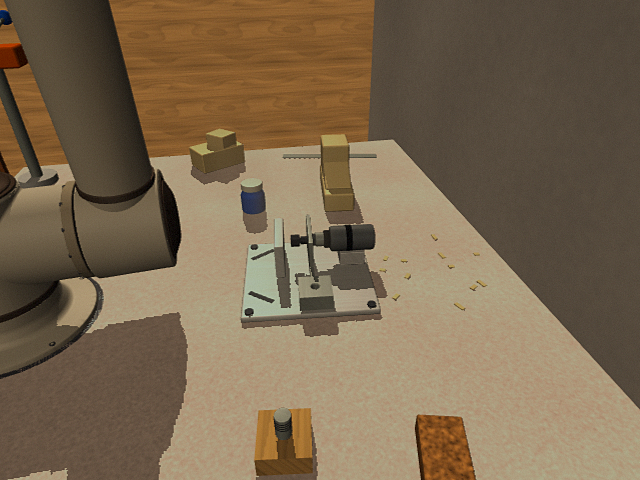

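View pics/a_wrist.png

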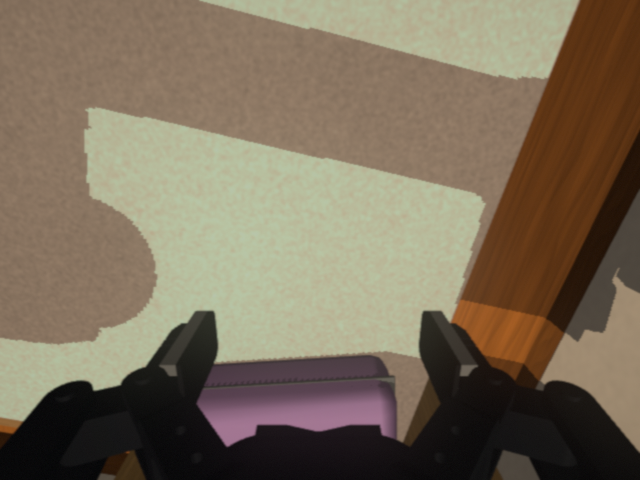

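```bash
cat > h.py <<'E'
import numpy as np,cv2
from station import r, vision, ticket, nets
def ray(n,uv,z,c=None):
    c=c or vision.get_calibration(n)
    d=np.linalg.inv(c["mtx"])@np.array([uv[0],uv[1],1.]); d=c["R"].T@d; o=-c["R"].T@c["t"]
    return o+d*(z-o[2])/d[2]
def proj(n,X,c=None):
    c=c or vision.get_calibration(n)
    p=c["mtx"]@(c["R"]@np.asarray(X,float)+c["t"]); return p[:2]/p[2]
E
python3 - <<'E'
import cv2
a=cv2.imread('pics/a_scene.png');s=cv2.imread('pics/a_side.png')
cv2.imwrite('pics/b1.png',cv2.resize(a[190:330,245:410],None,fx=4.5,fy=4.2,interpolation=cv2.INTER_CUBIC))
cv2.imwrite('pics/b2.png',cv2.resize(s[200:330,230:390],None,fx=5,fy=4.6,interpolation=cv2.INTER_CUBIC))
cv2.imwrite('pics/b3.png',cv2.resize(s[390:480,240:330],None,fx=6,fy=6,interpolation=cv2.INTER_CUBIC))
E
```

```text
(no output)
```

View pics/b1.png

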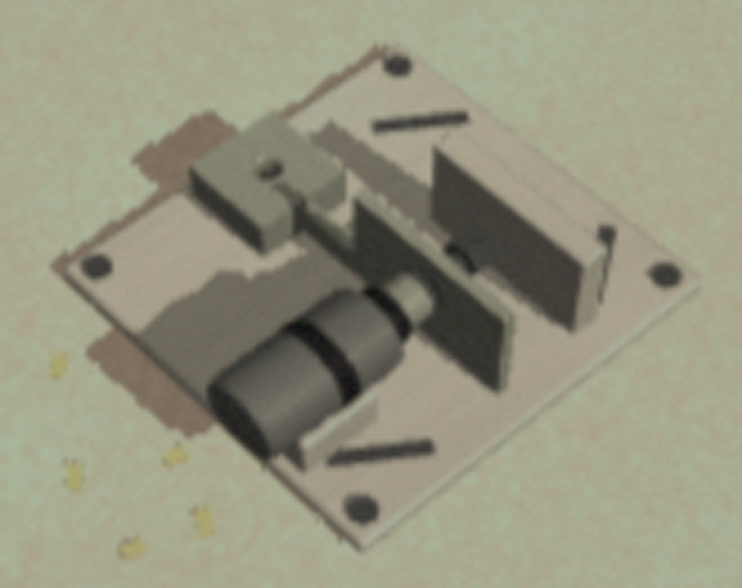

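View pics/b2.png

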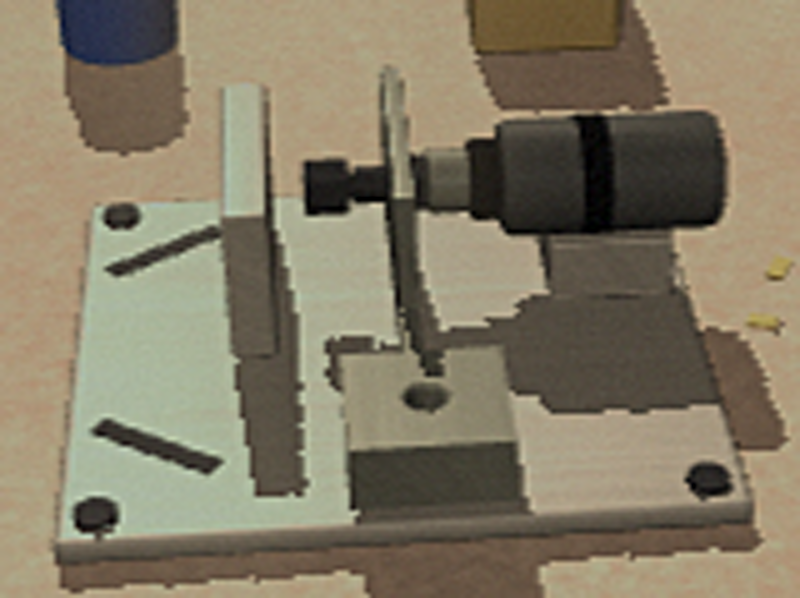

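View pics/b3.png

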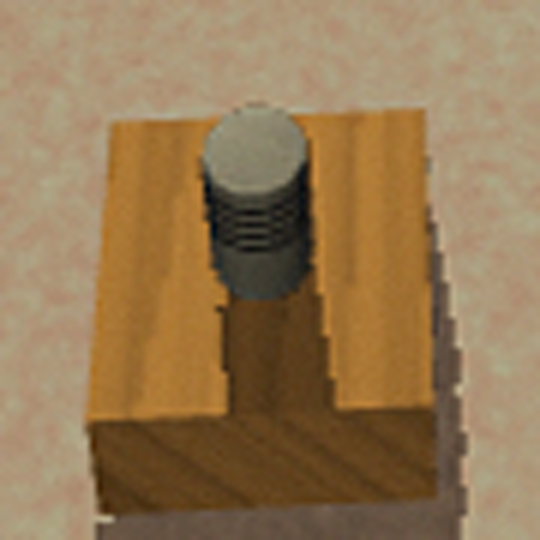

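```bash
python3 - <<'E'
from h import *
from scipy.optimize import least_squares
u1=lambda p:np.array([(p[0]+.5)/4.5+245-.5,(p[1]+.5)/4.2+190-.5])
u2=lambda p:np.array([(p[0]+.5)/5+230-.5,(p[1]+.5)/4.6+200-.5])
obs=[("scene",u1((62,264)),(145,-165,12)),("scene",u1((400,45)),(-105,-165,12)),("scene",u1((700,283)),(-105,75,12)),("scene",u1((365,547)),(145,75,12)),("scene",u1((272,168)),(30,-125,42)),
("side",u2((97,203)),(-105,75,12)),("side",u2((57,540)),(-105,-165,12)),("side",u2((752,498)),(145,-165,12)),("side",u2((426,397)),(30,-125,42))]
def T(p,X):
    c,s=np.cos(p[2]),np.sin(p[2]); return np.array([p[0]+c*X[0]-s*X[1],p[1]+s*X[0]+c*X[1],X[2]])
def fit(o):
    f=lambda p:np.concatenate([proj(n,T(p,X))-uv for n,uv,X in o])
    s=least_squares(f,[550,50,0.]); print(s.x,np.degrees(s.x[2])); print(s.fun.reshape(-1,2).round(2)); return s.x
p=fit(obs); fit(obs[:5]); fit(obs[5:])
print("hole",T(p,(30,-125,42)),"bolt",T(p,(-1,0,62)))
for n,uv in (("scene",obs[4][1]),("side",obs[8][1])): print("hole",n,ray(n,uv,42))
print("pin side",ray("side",((255.5)/6+239.5,150.5/6+389.5),70))
a=cv2.imread('pics/a_scene.png')
cv2.imwrite('pics/b4.png',cv2.resize(a[135:190,225:285],None,fx=10,fy=10,interpolation=cv2.INTER_CUBIC))
E
```

```text
[ 5.18746203e+02  6.62246748e+01 -9.97738198e-02] -5.716618781829978
[[-1.03  1.19]
 [-0.14 -0.48]
 [ 1.21 -0.2 ]
 [-1.37  1.12]
 [-1.18  0.67]
 [-1.6  -0.83]
 [-1.67  0.22]
 [ 0.69  0.63]
 [-0.32 -0.87]]
[ 5.16782865e+02  6.61083996e+01 -1.00721249e-01] -5.770902453445089
[[-0.45  0.59]
 [ 0.39 -0.94]
 [ 1.68 -0.69]
 [-0.88  0.45]
 [-0.63  0.12]]
[ 5.20325451e+02  6.60449498e+01 -1.03033461e-01] -5.903382478714114
[[-0.75 -0.95]
 [-1.05  0.06]
 [ 1.33  0.77]
 [ 0.34 -0.87]]
hole [536.14595885 -61.14191612  42.        ] bolt [517.75117601  66.32428318  62.        ]
hole scene [532.78188153 -60.38420322  42.        ]
hole side [536.28467463 -63.73679445  42.        ]
pin side [ 449.37670488 -339.87980557   70.        ]
```

View pics/b4.png

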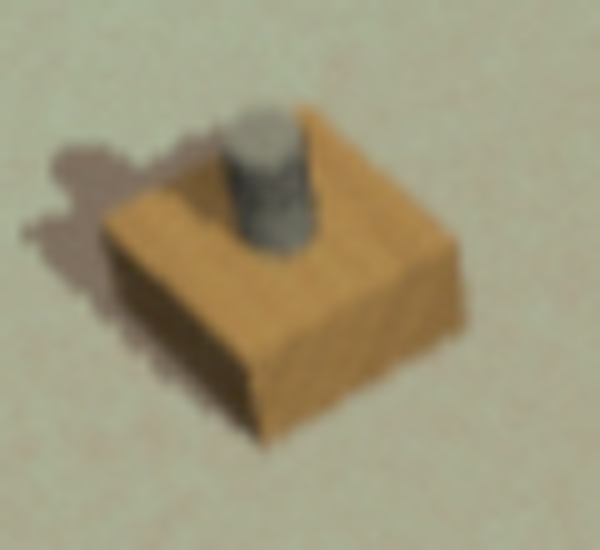

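```bash
python3 - <<'E'
from h import *
from scipy.spatial.transform import Rotation as Ro
print("pin scene",ray("scene",(265.5/10+224.5,135.5/10+134.5),70))
s=r.read_state(); c=vision.get_calibration("wrist")
Rt=Ro.from_quat(s["tool_rot"]).as_matrix(); o=-c["R"].T@c["t"]
print("cam in tool",Rt.T@(o-s["ee_pos"])); print("cam axes in tool\n",(c["R"]@Rt).round(3))
print("tcp px",proj("wrist",s["ee_pos"]), "grasp", proj("wrist",s["ee_pos"]+[0,0,19]),Rt.round(3))
E
```

```text
pin scene [ 446.95262571 -337.95806814   70.        ]
cam in tool [   0.14566229  -80.94716977 -142.84896773]
cam axes in tool
 [[ 1.     0.002  0.001]
 [-0.001  0.948 -0.319]
 [-0.002  0.319  0.948]]
tcp px [318.37294092 310.70161138] grasp [318.35563907 334.29174108] [[ 0.227 -0.974 -0.   ]
 [-0.974 -0.227  0.   ]
 [-0.    -0.    -1.   ]]
```

Request:
move_arm(plan=[[1,0.04,0.028,-0.01,-6],[1,0.09,0.063,-0.02,-12],[1,0.14,0.1,-0.03,-18.8],[1,0.19,0.135,-0.03,-18.8],[1,0.24,0.17,-0.04,-18.8],[1,0.29,0.205,-0.05,-18.8],[1,0.318,0.221,-0.06,-18.8],[1,0.318,0.221,-0.06,-18.8],[1,0.318,0.221,-0.06,-18.8]])

```text
clock: 2.62
ee_pos: [448.1, -339.3, 171.4]
tool_rot: [-0.671, 0.741, 0.0, -0.0]
force: [-0.2, -0.1, -0.1]
opening: 85.6
```

```bash
python3 - <<'E'
from h import *
s=r.read_state(); c=vision.get_calibration("wrist")
f=vision.grab_frame("wrist"); cv2.imwrite("pics/c_wrist.png",f)
print(s["clock"],s["ee_pos"],s["tool_rot"],s["joint_pos"])
for t in ["pin","rack","pin_collar"]: print(t,nets.search_frame("wrist",t)[:2])
m=nets.trace("wrist","pin")
for d in m[:2]:
    ys,xs=np.nonzero(d["pixels"]); print(d["confidence"],len(xs),xs.min(),xs.max(),ys.min(),ys.max())
print(proj("wrist",s["ee_pos"],c))
for z in (70,34): print(z,proj("wrist",[448,-339,z],c))
E
```

```text
2.625 [ 448.10293629 -339.2541814   171.40759757] [-6.71189817e-01  7.41285521e-01  9.44570382e-06 -7.15513868e-05] [-7.85014728e-01  1.51004732e-01  1.55844499e+00 -1.43355834e-04
  1.43216895e+00  8.84972340e-01]
pin [{'point': [451.5, -339.3, 75.2], 'confidence': 0.9}]
rack [{'point': [462.1, -340.8, 31.5], 'confidence': 0.63}, {'point': [603.6, -414.6, 14.0], 'confidence': 0.3}]
pin_collar [{'point': [450.5, -335.8, 71.6], 'confidence': 0.8}, {'point': [606.1, -419.9, 13.7], 'confidence': 0.16}]
0.92 935 303 331 216 255
[317.6323325  310.73281517]
70 [317.50666549 240.76038638]
34 [317.58656873 226.96553708]
```

View pics/c_wrist.png

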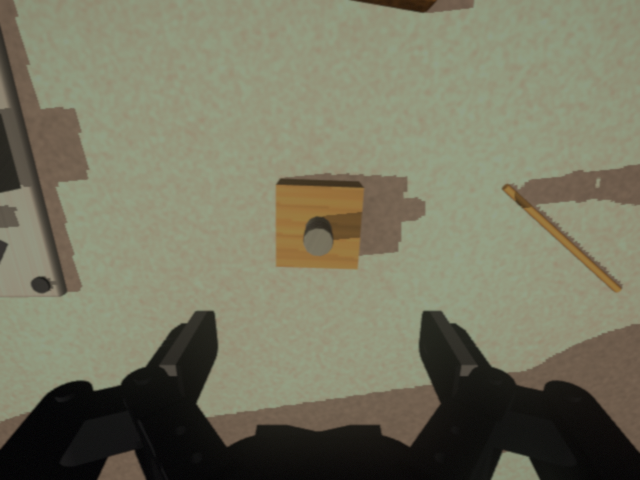

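```bash
python3 - <<'E'
from h import *
f=cv2.imread("pics/c_wrist.png")
cv2.imwrite("pics/c2.png",cv2.resize(f[170:280,265:375],None,fx=5,fy=5,interpolation=cv2.INTER_CUBIC))
g=f.astype(int); sat=g.max(2)-g.min(2)
m=((sat<30)&(f[:,:,1]>95))[215:260,295:340].astype(np.uint8)
print("\n".join("".join("#" if v else "." for v in row) for row in m))
E
```

```text
.............................................
.............................................
.............................................
.............................................
.............................................
.............................................
.............................................
.............................................
.............................................
.............................................
.............................................
.............................................
.............................................
.............................................
....................#######..................
.................#############...............
..............#################..............
.............###################.............
............######################...........
...........########################..........
..........#########################..........
..........##########################.........
.........###########################.........
.........###########################......
[... 269 characters left out ...]
##........
..........##########################.........
...........#########################.........
...........#########################.........
............#######################..........
............######################...........
.............####################............
..............###################............
................###############..............
.................############................
.....................#####...................
.............................................
.............................................
.............................................
.............................................
.............................................
```

View pics/c2.png

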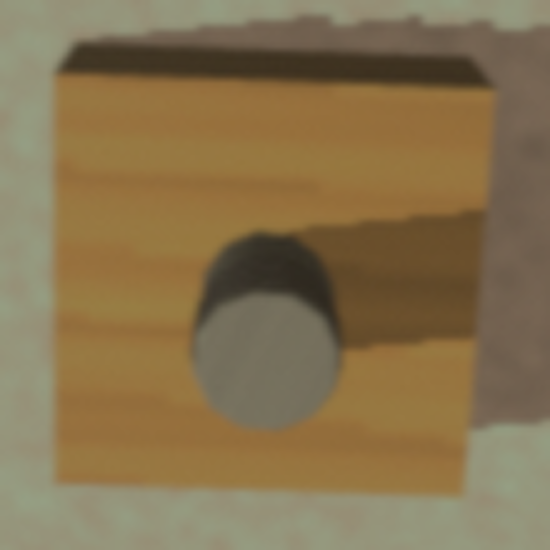

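Request:
move_arm(plan=[[0.4,0,0,-0.05,0],[0.4,0,0,-0.1,0],[0.4,0,0,-0.125,0],[0.4,0,0,-0.133,0],[0.4,0,0,-0.133,0],[-1,0,0,-0.133,0],[-1,0,0,-0.133,0],[-1,0,0,-0.133,0],[-1,0,0,-0.133,0],[-1,0,0,-0.133,0]])

```text
clock: 4.12
ee_pos: [448.7, -339.3, 39.4]
tool_rot: [-0.671, 0.741, -0.001, 0.0]
force: [-2.0, 1.7, 8.5]
opening: 20.3
```

Request:
move_arm(plan=[[-1,0,0,0.03,0],[-1,0,0,0.08,0],[-1,0.01,0.04,0.105,0],[-1,0.02,0.1,0.11,0],[-1,0.03,0.16,0.11,0],[-1,0.04,0.22,0.11,0],[-1,0.047,0.26,0.11,0],[-1,0.047,0.278,0.11,0],[-1,0.047,0.278,0.11,0],[-1,0.047,0.278,0.11,0]])

```text
clock: 5.38
ee_pos: [495.4, -61.9, 148.4]
tool_rot: [-0.671, 0.742, -0.0, -0.0]
force: [-0.3, -0.7, -1.0]
opening: 20.8
```

```bash
python3 - <<'E'
from h import *
s=r.read_state(); c=vision.get_calibration("wrist")
f=vision.grab_frame("wrist"); cv2.imwrite("pics/d_wrist.png",f)
import pickle; pickle.dump((s,c),open("d.pkl","wb"))
print(s["clock"],s["ee_pos"],s["opening"],s["force"])
for t in ["foot_hole","pin","bolt_head"]: print(t,nets.search_frame("wrist",t)[:2])
print(proj("wrist",[536,-61.5,42],c), proj("wrist",s["ee_pos"],c))
cv2.imwrite("pics/d_side.png",vision.grab_frame("side"))
E
```

```text
5.375 [495.37204751 -61.93045351 148.37439175] 20.830168944979256 [-0.29776957 -0.65207454 -0.96441427]
foot_hole [{'point': [560.8, 20.4, 10.2], 'confidence': 0.79}, {'point': [449.8, -304.0, 21.1], 'confidence': 0.62}]
pin [{'point': [500.3, -58.2, 182.1], 'confidence': 0.79}]
bolt_head [{'point': [552.4, 59.3, 72.1], 'confidence': 0.69}, {'point': [500.2, -61.6, 181.5], 'confidence': 0.67}]
[311.3619884  183.92091943] [317.65635473 310.73367752]
```

View pics/d_wrist.png

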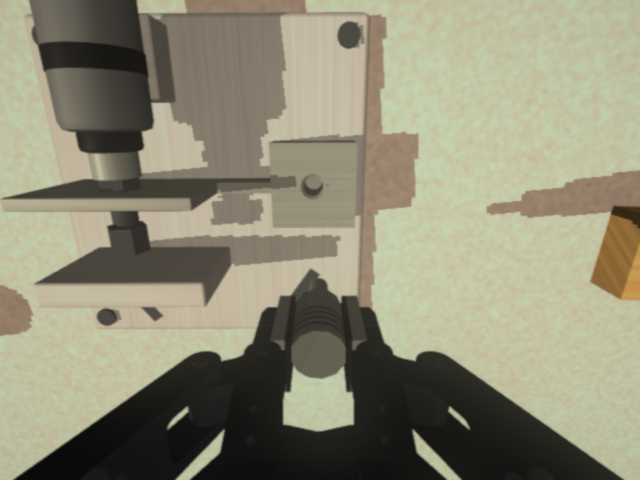

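View pics/d_side.png

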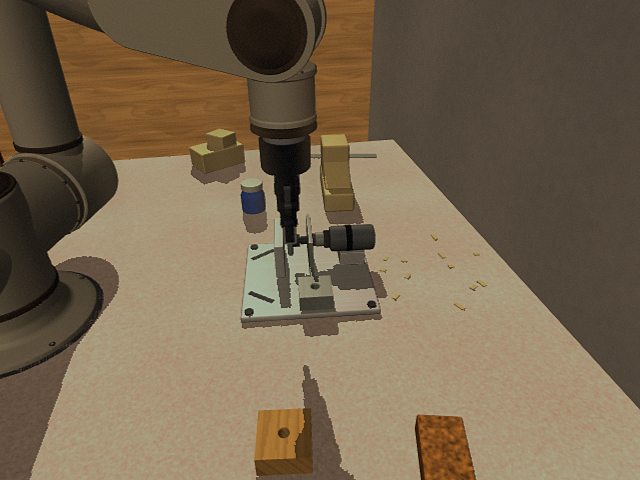

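```bash
python3 - <<'E'
import cv2
f=cv2.imread("pics/d_wrist.png")
a=cv2.resize(f[130:390,240:400],None,fx=3.5,fy=2.3*1.0,interpolation=cv2.INTER_CUBIC)
cv2.imwrite("pics/d2.png",cv2.resize(f[260:390,250:390],None,fx=4.5,fy=4.5,interpolation=cv2.INTER_CUBIC))
cv2.imwrite("pics/d3.png",cv2.resize(f[135:235,260:370],None,fx=6,fy=6,interpolation=cv2.INTER_CUBIC))
E
```

```text
(no output)
```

View pics/d2.png

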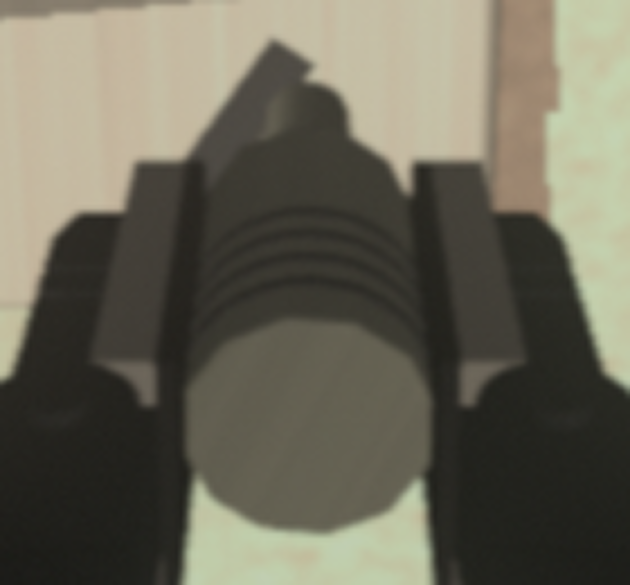

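View pics/d3.png

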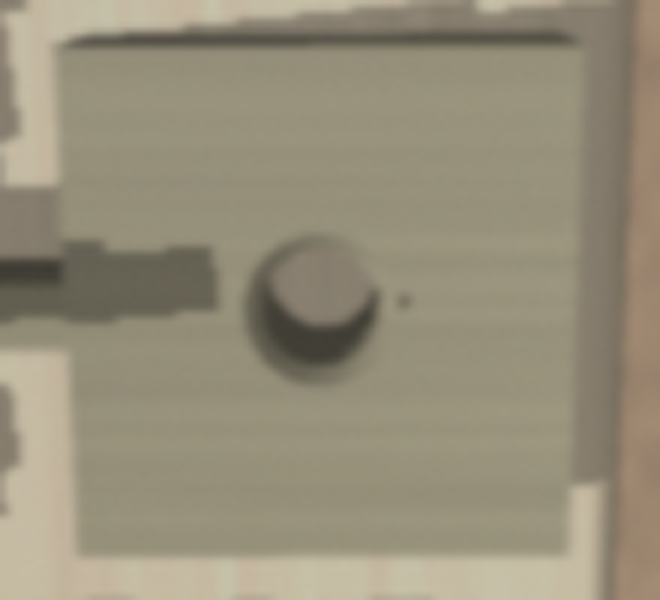

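```bash
python3 - <<'E'
from h import *; import pickle
s,c=pickle.load(open("d.pkl","rb"))
P=lambda x,y:((x+.5)/6+259.5,(y+.5)/6+134.5)
print("hole",ray("wrist",P(311.5,309),42,c))
q=[ray("wrist",P(*p),42,c) for p in [(57,44),(584,44),(570,555),(77,555)]]
print(np.mean(q,0)); print(np.array(q)); d=q[1]-q[0]; print(np.degrees(np.arctan2(d[1],d[0])),np.linalg.norm(d), np.linalg.norm(q[2]-q[1]))
print("pin top",ray("wrist",((308.5)/4.5+249.5,423/4.5+259.5),s["ee_pos"][2]+30.6,c), s["ee_pos"])
# tip: bottom-most arc px of shank center
print("collar/tip proj", proj("wrist",s["ee_pos"]+[0,0,-32.4],c))
# bolt: side & scene
E
```

```text
hole [534.47540988 -61.43301608  42.        ]
[534.31225289 -62.66137039  42.        ]
[[567.20238089 -36.05120706  42.        ]
 [561.15945675 -95.27227964  42.        ]
 [501.39399364 -89.57591669  42.        ]
 [507.49318028 -29.74607817  42.        ]]
-95.82630138309926 59.5285844708196 60.0363151117309
pin top [494.65100948 -62.04660051 178.97439175] [495.37204751 -61.93045351 148.37439175]
collar/tip proj [317.73382787 280.70272547]
```

Request:
move_arm(plan=[[-1,0.03,0,-0.02,0],[-1,0.04,0,-0.05,0],[-1,0.04,0,-0.063,0],[-1,0.04,0,-0.063,0],[-1,0.04,0,-0.063,0]])

```text
clock: 6.25
ee_pos: [535.5, -61.2, 86.4]
tool_rot: [-0.671, 0.741, -0.001, 0.0]
force: [0.1, 0.3, 0.0]
opening: 20.5
```

```bash
python3 - <<'E'
from h import *
s=r.read_state(); c=vision.get_calibration("wrist")
f=vision.grab_frame("wrist")
g=vision.grab_frame("side")
print(s["ee_pos"], proj("wrist",[534.5,-62,42],c))
a=cv2.resize(f[220:380,240:400],(600,600),interpolation=cv2.INTER_CUBIC)
b=cv2.resize(g[250:330,270:350],(600,600),interpolation=cv2.INTER_CUBIC)
cv2.imwrite("pics/e.png",cv2.resize(np.hstack([a,b]),(800,400)))
E
```

```text
[535.53719103 -61.19738413  86.43027945] [319.32025588 273.48233759]
```

View pics/e.png

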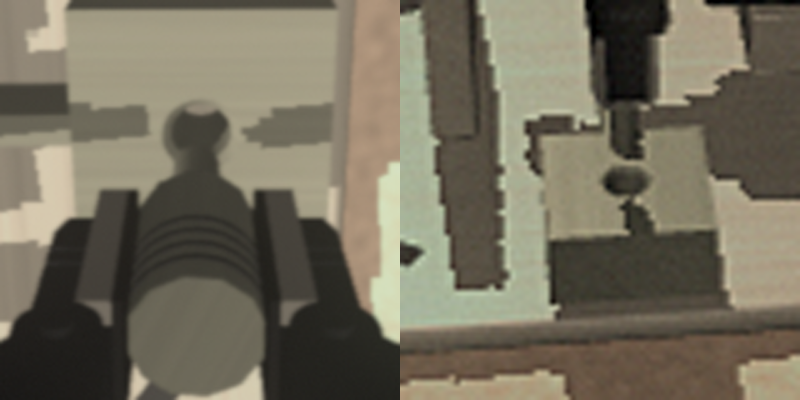

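Request:
move_arm(plan=[[-1,0,0.001,0,0],[-1,0,0.001,-0.008,0],[-1,0,0.001,-0.014,0],[-1,0,0.001,-0.02,0],[-1,0,0.001,-0.02,0]])

```text
clock: 6.98
ee_pos: [535.2, -60.2, 64.6]
tool_rot: [-0.671, 0.741, 0.0, -0.0]
force: [1.4, -3.5, -4.0]
opening: 20.1
```

Request:
move_arm(plan=[[-1,0,-0.0005,-0.005,0],[-1,0,-0.0005,-0.01,0],[-1,0,-0.0005,-0.014,0],[-1,0,-0.0005,-0.0165,0],[-1,0,-0.0005,-0.0165,0]])

```text
clock: 7.6
ee_pos: [535.3, -60.5, 48.6]
tool_rot: [-0.671, 0.741, 0.0, -0.0]
force: [0.2, -1.2, -1.1]
opening: 20.4
```

Request:
move_arm(plan=[[-1,0,0,-0.001,0],[-1,0,0,-0.002,0],[-1,0,0,-0.002,0]])

```text
clock: 7.98
ee_pos: [535.5, -60.5, 47.4]
tool_rot: [-0.671, 0.741, -0.0, 0.0]
force: [-3.0, 0.4, 8.5]
opening: 20.7
```

Request:
move_arm(plan=[[-0.1,0,0,0,0],[-0.1,0,0,0,0],[-0.1,0,0,0,0],[-0.1,0,0,0.03,0],[-0.1,0,0,0.07,0],[-0.1,0,0,0.1,0],[-0.1,-0.03,0,0.1,0],[-0.1,-0.05,0,0.1,0],[-0.1,-0.05,0,0.1,0]])

```text
clock: 9.1
ee_pos: [484.8, -60.5, 147.0]
tool_rot: [-0.671, 0.741, -0.0, 0.0]
force: [-0.5, -1.1, -0.3]
opening: 38.4
```

```bash
python3 - <<'E'
from h import *; import pickle
s=r.read_state(); c=vision.get_calibration("wrist")
f=vision.grab_frame("wrist"); g=vision.grab_frame("side")
print(s["clock"],s["ee_pos"],s["opening"],proj("wrist",[534.5,-62,78],c))
pickle.dump((s,c),open("f.pkl","wb"))
cv2.imwrite("pics/f_wrist.png",f)
b=cv2.resize(g[200:330,230:390],(800,600),interpolation=cv2.INTER_CUBIC)
cv2.imwrite("pics/f_side.png",b)
E
```

```text
9.1 [484.77883124 -60.48109919 147.02993343] 38.40127438589486 [311.90746681 178.67917301]
```

View pics/f_wrist.png

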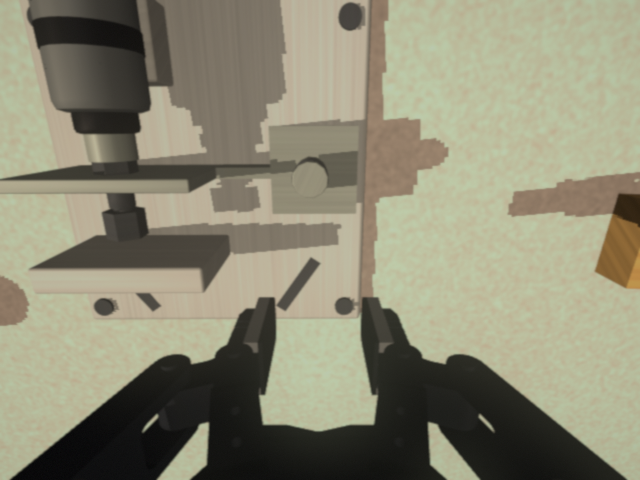

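View pics/f_side.png

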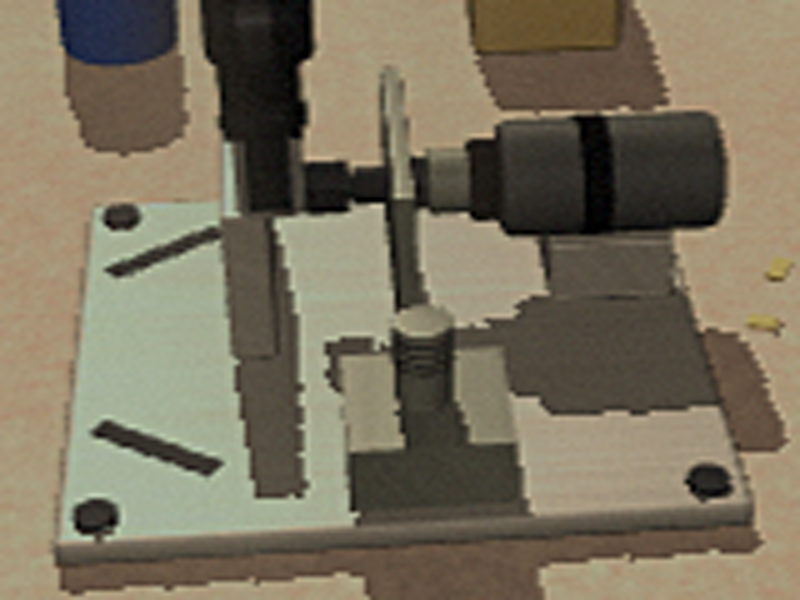

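Request:
move_arm(plan=[[0.2,0.01,0.05,0,0],[0.2,0.02,0.1,0,0],[0.2,0.031,0.126,0,0],[0.2,0.031,0.126,0,0],[0.2,0.031,0.126,0,0]])

```text
clock: 9.82
ee_pos: [516.6, 65.3, 146.4]
tool_rot: [-0.671, 0.741, 0.0, -0.0]
force: [-0.2, -0.5, 0.1]
opening: 51.3
```

```bash
python3 - <<'E'
from h import *; import pickle
s=r.read_state(); c=vision.get_calibration("wrist")
f=vision.grab_frame("wrist")
print(s["clock"],s["ee_pos"],s["opening"],proj("wrist",[516.5,65.8,73],c))
pickle.dump((s,c),open("g.pkl","wb"))
cv2.imwrite("pics/g_wrist.png",f)
cv2.imwrite("pics/g2.png",cv2.resize(f[160:310,240:400],(800,600*800//800),interpolation=cv2.INTER_CUBIC))
for d in nets.trace("wrist","bolt_head")[:2]:
    ys,xs=np.nonzero(d["pixels"]); print(d["confidence"],len(xs),xs.min(),xs.max(),ys.min(),ys.max())
E
```

```text
9.825 [516.58715338  65.31275015 146.43808112] 51.25759299748762 [317.08760138 254.29457451]
0.66 2793 295 339 167 269
```

View pics/g_wrist.png

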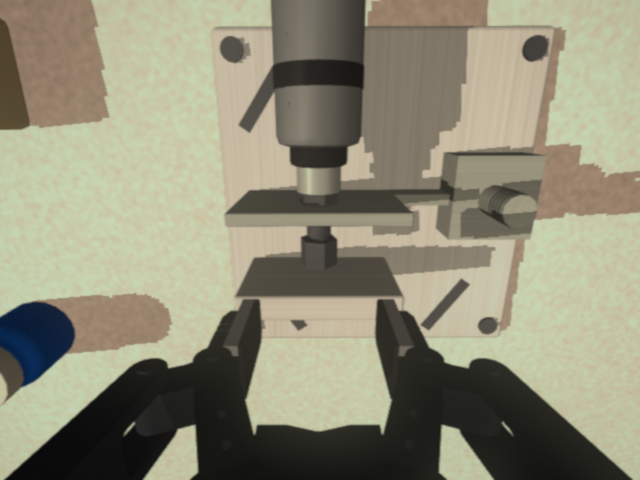

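View pics/g2.png

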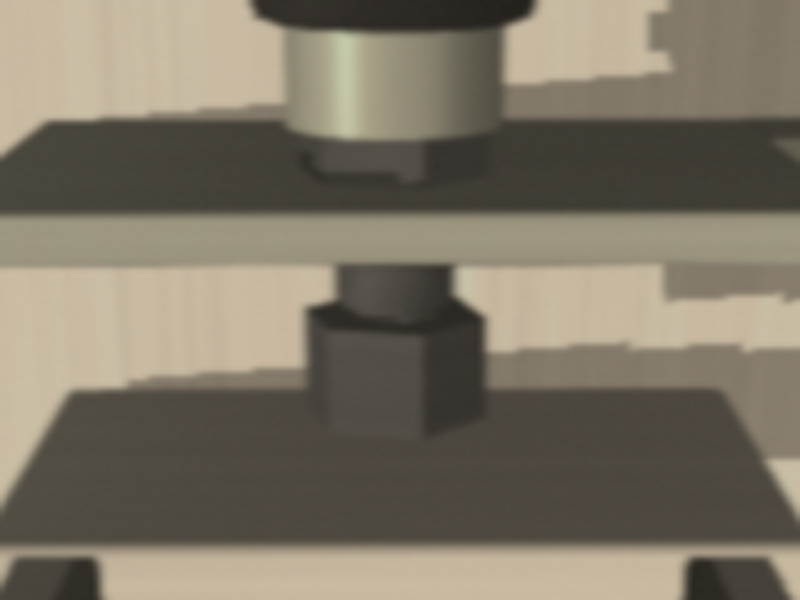

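```bash
python3 - <<'E'
from h import *; import pickle
s,c=pickle.load(open("g.pkl","rb"))
P=lambda x,y:((x+.5)/5+239.5,(y+.5)/4+159.5)
a=ray("wrist",P(395,265),90,c); a2=ray("wrist",P(395,212),90,c); b=ray("wrist",P(395,544),85,c)
print(a2,a,b,"mid",(a+b)/2)
print(ray("wrist",P(395,380),72,c))
# bracket ends/fence ends for y
fe=ray("wrist",(237,296),85,c),ray("wrist",(401,296),85,c); print(fe,(fe[0]+fe[1])/2)
E
```

```text
[548.31871928  61.62858791  90.        ] [540.40855142  62.42397656  90.        ] [492.7329632  67.2123267  85.       ] mid [516.57075731  64.81815163  87.5       ]
[515.79703138  64.87872053  72.        ]
(array([497.71945803, 119.33023458,  85.        ]), array([487.16402607,  14.65145963,  85.        ])) [492.44174205  66.9908471   85.        ]
```

Request:
move_arm(plan=[[0.2,-0.0007,-0.0008,-0.03,0],[0.2,-0.0007,-0.0008,-0.06,0],[0.2,-0.0007,-0.0008,-0.085,0],[0.2,-0.0007,-0.0008,-0.1,0],[0.2,-0.0007,-0.0008,-0.104,0],[0.2,-0.0007,-0.0008,-0.104,0],[0.2,-0.0007,-0.0008,-0.104,0]])

```text
clock: 10.8
ee_pos: [516.2, 64.7, 43.6]
tool_rot: [-0.671, 0.741, -0.0, 0.001]
force: [-0.3, 0.3, -0.2]
opening: 51.1
```

```bash
python3 - <<'E'
from h import *; import pickle
s=r.read_state(); c=vision.get_calibration("wrist")
f=vision.grab_frame("wrist")
print(s["clock"],s["ee_pos"],s["opening"],s["force"])
cv2.imwrite("pics/h.png",cv2.resize(f[200:400,200:440],(720,600),interpolation=cv2.INTER_CUBIC))
E
```

```text
10.8 [516.20504548  64.66325191  43.63929032] 51.053204114974875 [-0.31457671  0.25215703 -0.22703116]
```

View pics/h.png

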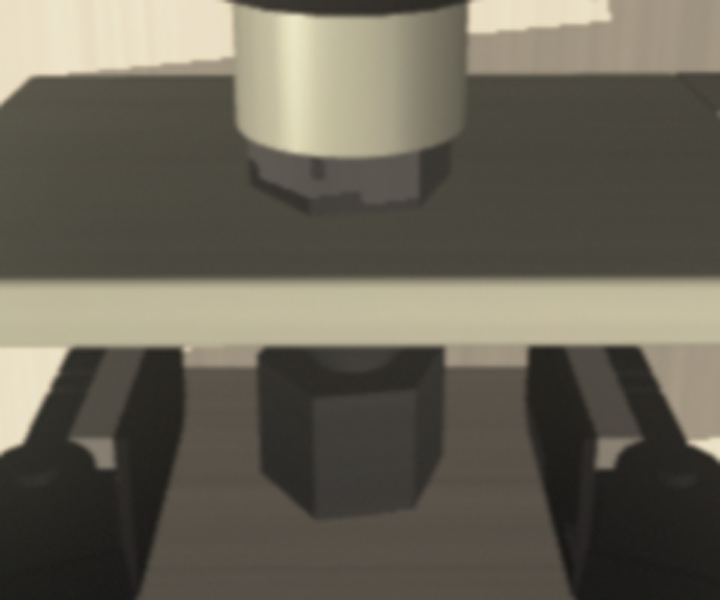

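Request:
move_arm(plan=[[0,0,0,0,0],[0,0,0,0,0],[0,0,0,0,0],[-0.1,0,0,0,0],[-0.1,0,0,0,0],[-1,0,0,0,0],[-1,0,0,0,0],[-1,0,0,0,0],[-1,0,0,0,0],[-1,0,0,0,0],[-1,0,0,0,0],[-1,0,0,0,0]])

```text
clock: 12.35
ee_pos: [515.7, 65.2, 43.0]
tool_rot: [-0.671, 0.741, 0.0, 0.0]
force: [-1.8, 5.6, 3.9]
opening: 20.9
```

```bash
python3 - <<'E'
from h import *; import pickle
s=r.read_state()
f=vision.grab_frame("wrist")
print(s["clock"],s["ee_pos"],s["opening"],s["force"],s["moment"])
cv2.imwrite("pics/i.png",cv2.resize(f[200:400,200:440],(720,600),interpolation=cv2.INTER_CUBIC))
E
```

```text
12.35 [515.74221998  65.17013754  42.98846318] 20.93681148814048 [-1.75747253  5.58707346  3.90916419] [0.78973821 0.16261625 0.02777655]
```

View pics/i.png

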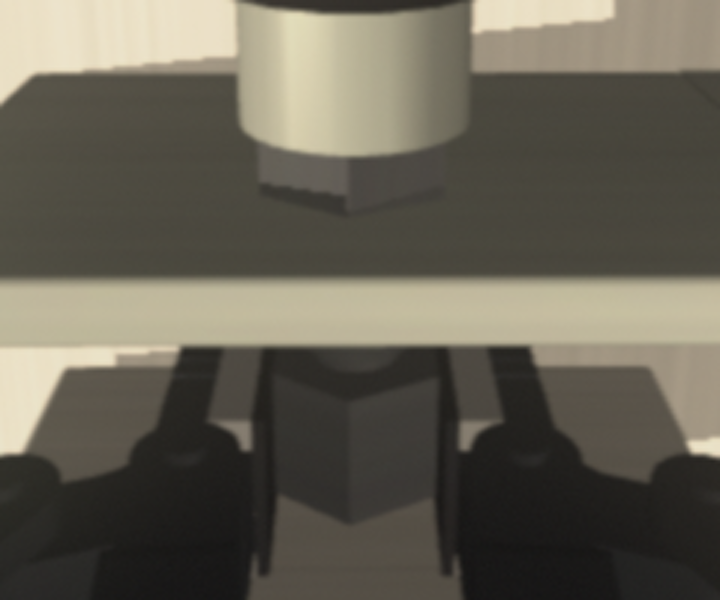

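Request:
move_arm(plan=[[-1,0,0.0004,0,0],[-1,0,0.0004,0,0],[-1,0,0.0004,0,0],[-1,0,0.0004,0,0],[-1,0,0.0004,0,0],[-1,0,0.0004,0,0],[-1,0,0.0004,0,0],[-1,0,0.0004,0,0],[-1,0,0.0004,0,0],[-1,0,0.0004,0,0],[-1,0,0.0004,0,0],[-1,0,0.0004,0,0]])

```text
clock: 13.9
ee_pos: [515.8, 65.2, 43.0]
tool_rot: [-0.671, 0.741, -0.0, 0.0]
force: [-2.3, 2.8, 5.7]
opening: 21.1
```

```bash
python3 - <<'E'
from h import *; import pickle
s=r.read_state()
f=vision.grab_frame("wrist");g=vision.grab_frame("side");q=vision.grab_frame("scene")
print(s["clock"],s["ee_pos"],s["opening"],s["force"],s["moment"])
a=cv2.resize(f[200:400,200:440],(400,330),interpolation=cv2.INTER_CUBIC)
b=cv2.resize(g[180:340,220:400],(400,330),interpolation=cv2.INTER_CUBIC)
cv2.imwrite("pics/j.png",np.hstack([a,b])); cv2.imwrite("pics/j2.png",q)
E
```

```text
13.9 [515.77526439  65.19319947  42.97582662] 21.11850938707764 [-2.25026811  2.7609493   5.73969736] [ 0.45146079  0.29509016 -0.01657024]
```

View pics/j.png

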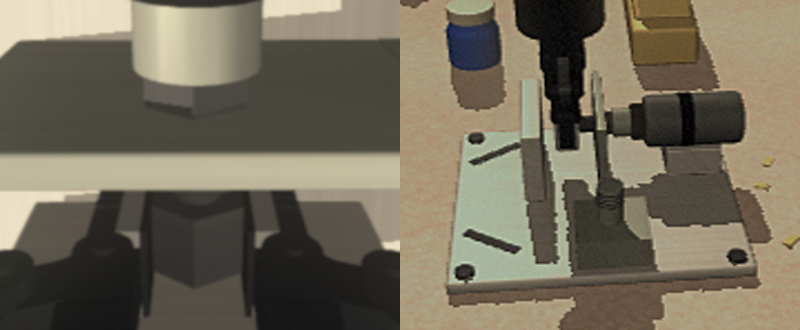

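View pics/j2.png

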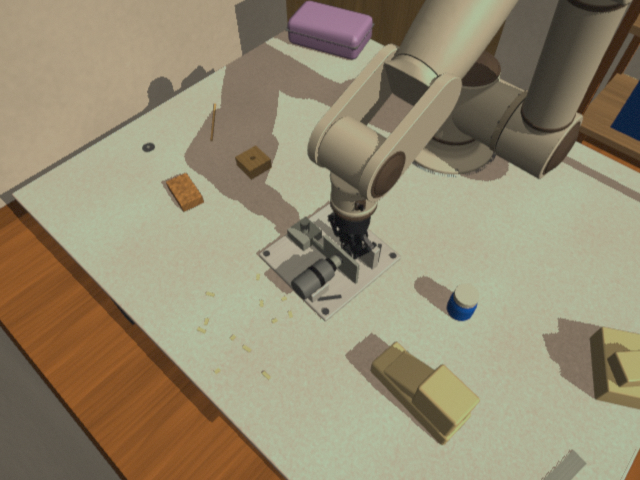

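```bash
python3 -c "
from station import ticket; print(ticket.sign_off())"
```

```text
the job is handed in; nothing more can be done
None
```

The pin is in the foot's hole and released, and the gripper is holding the bolt head still. I handed the job in at about 14 s on the robot's clock; the sign-off gave no verdict.

- **Pin:** I lowered it until about 8.5 N of contact showed, at the height expected for the collar on the steel. After letting go, the wrist and side pictures showed it upright with the collar down. Its top was within about a pixel of where a seated pin should appear.
- **Bolt:** The fingers closed on two flats, with the measured opening at 21 mm. Pictures 1.5 s apart showed the hexagon at the same angle, while it had been turning before the grip. Forces on the tool stayed under about 6 N while gripping.
- **Bystanders:** The paint jar, foam foot and cork block stand where they were in the first scene picture.

**Disagreements:**
- The measured opening was about 1 mm under the known size on both pin and bolt, which I took as pad give.
- The networks' points for the foot hole and the bolt head were tens of millimetres off. I used my own pixel measurements instead; the scene and side cameras differed by about 3.5 mm, which the wrist camera settled.

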